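# Take the sprung cap off the vacuum pump's filter

## Task

Unscrew the square-headed cap from the filter housing of the vacuum pump (anticlockwise from above, rather more than one full turn, so re-grip it several times) without forcing its thread. A spring under it throws the cap off as the thread ends, so have it in hand when it comes free; then stand it gently, open side down, in the steel parts tray and let go. Leave the other things on the bench where they are.

Things in the scene. Friction and masses are not known exactly. Their poses are not given: they have to be found in the camera images.
- cap: aluminium screw cap: round ribbed skirt 54 mm across, 41 mm high, open below, with a solid square head 32 x 32 mm, 28 mm high on top (41 to 69 mm above the origin). 0.07 to 0.12 kg. Origin: centre of its open rim, its lowest point; z along its axis, up; x and y square to the head's flats (either pair can be gripped). Screwed home, the rim is 103 mm above the bench
- cap_head (a point): centre of the cap's square head, on its axis, 55 mm above the rim; axes as the cap's. If the cap is pulled up, pushed down, turned without rising along, or turned off-centre while still threaded, it loads the thread: more than 30 N between cap and pump (11 N of it from the spring alone) damages it
- pump: vacuum pump, fixed to the bench: upright grey filter housing 84 mm across, flat top 100 mm above the bench, on a base plate, and a grey motor lying behind it (along the pump's +x, to 210 mm from the housing's axis, 115 mm high, 110 mm wide). Origin: on the bench, on the axis of housing and neck; z up
- pump_neck (a point): centre of the top of the steel neck (40 mm over the thread), 134 mm above the bench, under the cap. Coarse right-hand thread of unmarked pitch: the cap climbs as it turns anticlockwise and frees somewhere between 1 and 1.25 turns, to be felt; play 1 mm sideways and along. A sprung strainer in it pushes the cap up, 6 N at first, 4.5 N as it frees and 12 mm beyond; let go earlier, the thread holds by friction
- tray: the shallow steel parts tray, 150 x 130 mm (its x and y), 22 mm high, walls and floor 4 mm thick, 0.7 kg, loose on the bench. Origin: under its centre; the inner floor is 4 mm above it
- ball_a: a white bisque-fired ceramic ball 110 mm across with a small flat foot, 105 mm high; origin under its foot (a bystander, not to be moved)
- ball_b: a white bisque-fired ceramic ball 104 mm across with a small flat foot, 100 mm high; origin under its foot (a bystander, not to be moved)
- mug: a white mug, 80 mm across and 90 mm high; origin under its foot (a bystander, not to be moved)
- jar: a small glass jar with a white lid, 56 mm across and 75 mm high; origin under its foot (a bystander, not to be moved)
- block: a cork sanding block, 90 x 55 x 35 mm; origin under its centre (a bystander, not to be moved)
- gasket: a flat black rubber ring, 68 mm across and 8 mm thick; origin under its centre (a bystander, not to be moved)
- spatula: a spatula lying along its x axis; origin on its underside (a bystander, not to be moved)
Things that resemble listed ones, but are neither listed nor needed, are in the scene too. What is shaped like the tray but orange is not meant.

How it is judged:
By the outcome, as a careful person would: the job done as asked, in the order asked, and still so for the second after the job is handed in, with the robot touching nothing.
It also fails if it takes over 72 s, if anything falls off the work surface, if the arm or the gripper's body presses on something with over 40 N, if the wrist force passes 120 N, or if a joint passes its speed limit or range.

## Robot

A 7-joint arm with a two-finger parallel gripper is mounted at the origin on the work surface. World frame = base frame: x ahead of the robot, y to its left, z up, the work surface at z = 0. Lengths are in m, angles in rad, forces in N, time in s.
With the tool pointing down it reaches from about 0.4 to 0.9 m from the base axis. Payload 5.6 kg.
Tool frame: the origin (TCP) lies at the very end of the fingers, on their centre line; the grasp point (between the pads) lies 19 mm behind it; z points along the fingers, y is the line along which they close (so a half turn about z gives the same grasp; the last joint's range is limited). The gripper opens to 92 mm and grips with 3 to 60 N. Pads are 20 mm wide; open, the fingers measure 128 mm over their backs; the gripper's body (75 mm by 189 mm) begins 69 mm behind the grasp point.
Start: joints at [1.083, 0.468, -0.012, 1.603, 0.006, 1.071, -0.056], TCP at [0.28, -0.587, 0.19] pointing down, gripper open.
Joint ranges: [-2.53, 2.53], [-0.31, 2.02], [-1.57, 1.55], [0.28, 2.44], [-1.29, 4.43], [0.15, 1.84], [-2.92, 2.92]. Speed limits (rad/s): [2.57, 2.57, 3.14, 3.14, 3.14, 3.14, 3.14].

## Interface

Orientations are given as a unit quaternion [w, x, y, z].
In Python, from station import sense, optics, sign_off gives the robot as it stands.
- The arm moves only by the tool step_arm, never from a script. Its argument "targets" is a list of rows, each a list of 3 entries, a list of its own where there are three numbers: the finger opening in mm, from 0 to 91.9, then the shift along the tool's x, y, z in mm, then the turn about the tool's z in degrees. A call has 1 to 8 rows; each row is the pose to reach, as a shift and turn from the pose commanded when the call began, along the tool's axes at that moment; what a row does not reach only later rows make up. A row lasts 1/12 s, in which the tool goes at most 41.7 mm and 7.16 degrees, less where a joint would pass 70% of its speed; a pose out of reach is approached as far as the arm can. A call with a gripper value outside its range is refused whole. The fingers move at their own pace and stop on an object; "force" is the grip in N (left out, the last holds). Time passes only in rows, so rows that repeat a pose let the fingers close. It gives the time, the measured TCP pose, the force, the opening and the grip force at its end, in the units of the state.
- sense(): the state, without advancing time (a new reading comes with each control period).
- optics.read_camera(name): name is "scene" or "side" or "wrist"; returns the picture (480x640x3 uint8, red, green, blue); there is no depth.
- optics.camera_info(name): a dict with "K" (3x3 intrinsics, pixels), "T" (4x4, takes a point from camera to world coordinates). Camera axes: x right, y down, z forward; pixel columns grow to the right and rows downward; lengths in m; the calibration is good to about 2 mm. The wrist camera is an equidistant fisheye: a pixel r from the principal point sees the ray r / f radians off the axis. A picture is of the moment at which its call begins: read the wrist's pose just before it. camera_info takes no time and is no camera call; for the wrist camera it gives the pose at the moment of the call.
- sign_off(): hands the job in; it is judged then, once.
The state is a dict: "clock": time; "joint_pos": joint angles; "qd": joint speeds; "effort": joint torques, N m; "tcp_pos": TCP position; "tool_rot": TCP orientation; "force": force on the tool from outside, world axes, zero at the start; "torque": the same for the moment, N m; "width": finger opening in m; "finger_force": force on a finger pad.
Only numpy, scipy, OpenCV 4.12 (cv2) and the standard library are available. Lean on these libraries where they do the work, as an engineer would, in place of code of your own. Each camera call takes 0.05 s, during which the arm holds its last target. There are 200 camera calls.

## Working session

There is one attempt and no reset: what is moved stays moved. The work goes in short steps, Python scripts to look and compute and a tool call to move; the robot and the scene stay as the last step left them, time stands still between calls to the robot, and variables do not carry over. Pictures are saved under pics/ and viewed, at most 10 in all, crops included, and the job is handed in when it is done.

Besides the shell and the picture viewer there is one more tool, called by a JSON object that holds its "op" and its "data", one argument or row to a line. step_arm: Moves the arm, as the interface text tells. Its arguments: {"type":"object","properties":{"targets":{"type":"array"},"force":{"type":"number"}},"required":["targets"]}

```bash
mkdir -p pics; ls; python3 - <<'E'
from station import sense, optics
import cv2,numpy as np
s=sense();print({k:np.round(v,3).tolist() for k,v in s.items()})
for n in("scene","side"):
    im=optics.read_camera(n);cv2.imwrite(f"pics/{n}0.png",im[:,:,::-1])
for n in("scene","side","wrist"):
    i=optics.camera_info(n);print(n,np.round(i["K"],1).tolist(),np.round(i["T"],3).tolist())
E
```

```text
pics
{'clock': 0.0, 'joint_pos': [1.083, 0.468, -0.012, 1.604, 0.006, 1.071, -0.056], 'qd': [-0.002, -0.001, 0.001, -0.0, -0.0, -0.001, -0.0], 'effort': [-0.001, -52.056, -0.012, -24.374, -0.057, 0.017, 0.0], 'tcp_pos': [0.279, -0.586, 0.189], 'tool_rot': [-0.001, 0.975, 0.221, -0.0], 'force': [0.41, 0.259, 0.449], 'torque': [-0.019, -0.018, -0.047], 'finger_force': 0.0, 'width': 0.092}
scene [[551.3, 0.0, 321.2], [0.0, 551.3, 228.4], [0.0, 0.0, 1.0]] [[0.653, 0.563, -0.506, 1.148], [0.757, -0.476, 0.448, -0.567], [0.011, -0.676, -0.737, 1.067], [0.0, 0.0, 0.0, 1.0]]
side [[537.3, 0.0, 317.0], [0.0, 537.3, 232.0], [0.0, 0.0, 1.0]] [[-0.871, -0.354, 0.342, -0.005], [-0.492, 0.607, -0.624, 0.921], [0.013, -0.712, -0.702, 1.161], [0.0, 0.0, 0.0, 1.0]]
wrist [[371.6, 0.0, 315.5], [0.0, 371.6, 245.6], [0.0, 0.0, 1.0]] [[0.43, -0.876, -0.218, 0.341], [-0.903, -0.417, -0.102, -0.557], [-0.002, 0.241, -0.971, 0.385], [0.0, 0.0, 0.0, 1.0]]
```

View pics/scene0.png

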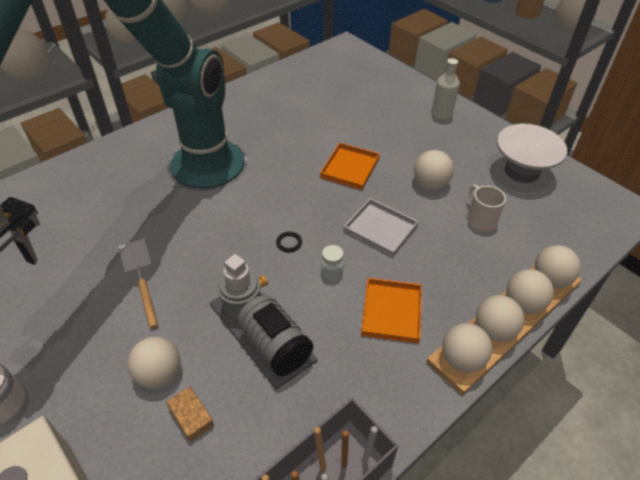

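View pics/side0.png

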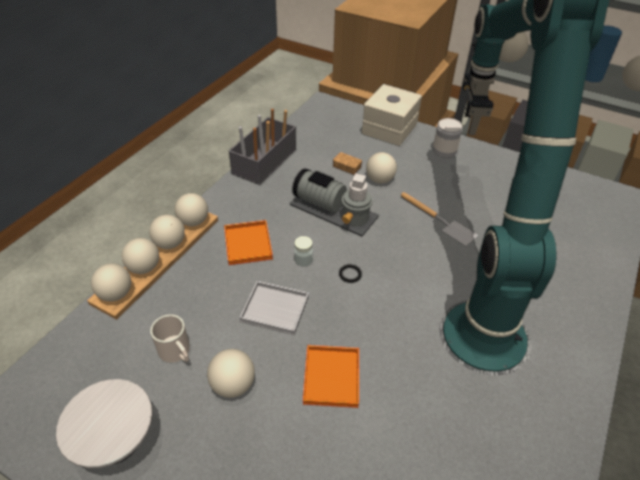

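Scene picture: the cap with its square head is on the pump at (236,270). Lookalikes are the jar at (333,258) and the white pot at (5,390). The steel tray is at (381,226), and the orange trays at (350,165) and (392,310) are not meant. In the side picture the cap is at (358,185), the tray at (275,307). I'll check these in one close crop.

```bash
cat > h.py <<'E'
import numpy as np,cv2
from station import sense,optics
def ray(n,u,v):
    i=optics.camera_info(n);K,T=np.array(i["K"]),np.array(i["T"])
    d=np.linalg.solve(K,[u,v,1.]);return T[:3,3],T[:3,:3]@d
def at(n,u,v,z):
    o,d=ray(n,u,v);return np.round(o+d*(z-o[2])/d[2],4)
def tri(a,b):
    A=np.zeros((3,3));y=np.zeros(3)
    for n,p in(("scene",a),("side",b)):
        o,d=ray(n,*p);d/=np.linalg.norm(d);P=np.eye(3)-np.outer(d,d);A+=P;y+=P@o
    return np.round(np.linalg.solve(A,y),4)
def proj(n,p):
    i=optics.camera_info(n);K,T=np.array(i["K"]),np.array(i["T"])
    q=K@(T[:3,:3].T@(np.array(p)-T[:3,3]));return q[:2]/q[2]
E
python3 - <<'E'
from h import *
a=cv2.imread("pics/scene0.png");b=cv2.imread("pics/side0.png")
A=cv2.resize(a[240:310,200:275],(400,373),interpolation=2);B=cv2.resize(b[165:235,325:400],(400,373),interpolation=2)
cv2.imwrite("pics/crop.png",np.hstack([A,B]))
print("cap",tri((236,262),(358,181)), at("scene",236,262,.172))
# tray corners outer (top rim z=.022)
for p in [(378,202),(417,223),(385,252),(345,227)]:print("scene",at("scene",*p,.022))
for p in [(258,284),(308,289),(294,331),(240,322)]:print("side",at("side",*p,.022))
print("motor end",tri((293,352),(300,190)),"jar",tri((333,252),(303,243)),"ballB?",tri((154,362),(381,168)), tri((433,170),(231,373)))
E
```

```text
cap [ 0.4826 -0.2155  0.1604] [ 0.4903 -0.2204  0.172 ]
scene [0.4556 0.2482 0.022 ]
scene [0.5764 0.2711 0.022 ]
scene [0.5921 0.1372 0.022 ]
scene [0.4658 0.1183 0.022 ]
side [0.5896 0.167  0.022 ]
side [0.4621 0.1135 0.022 ]
side [0.424  0.2499 0.022 ]
side [0.5587 0.2956 0.022 ]
motor end [ 0.6767 -0.2156  0.0441] jar [0.5384 0.0105 0.0707] ballB? [ 0.5042 -0.4501  0.0425] [0.4807 0.4373 0.0459]
```

View pics/crop.png

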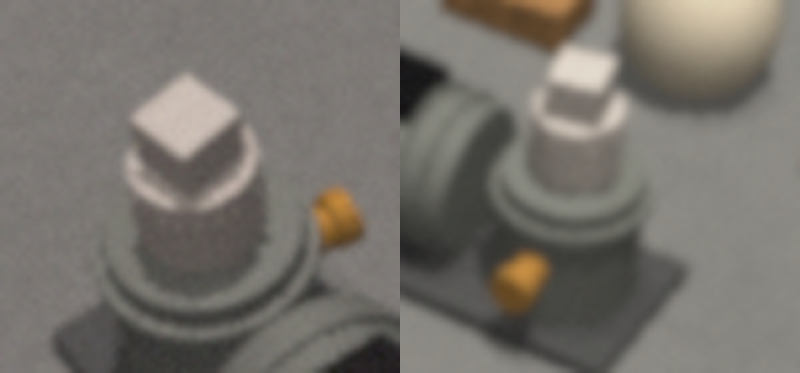

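The crop shows the light cap on the grey housing in both views. The head's top corners in the scene crop are near (185,72), (240,113), (185,160) and (130,118). In the side half they are near (567,43), (615,55), (607,95) and (548,88).

```bash
python3 - <<'E'
from h import *
S=np.array([(185,72),(240,113),(185,160),(130,118)])/5.333+[200,240]
D=np.array([(167,43),(215,55),(207,95),(148,88)])/5.333+[325,165]
for n,P in(("scene",S),("side",D)):
    Q=np.array([at(n,*p,.172) for p in P]);print(n,Q.mean(0),[np.degrees(np.arctan2(*(Q[(i+1)%4]-Q[i])[1::-1]))%90 for i in range(4)],[np.linalg.norm(Q[(i+1)%4]-Q[i]) for i in range(4)])
print(tri(S.mean(0),D.mean(0)))
for n,box,seed in(("scene",(335,195,425,260),(381,226)),("side",(232,275,318,338),(275,307))):
    im=cv2.imread(f"pics/{n}0.png");x0,y0,x1,y1=box
    c=im[seed[1]-5:seed[1]+5,seed[0]-5:seed[0]+5].reshape(-1,3).mean(0);print(c, im[y0:y0+4,x0:x0+4].reshape(-1,3).mean(0))
    g=cv2.GaussianBlur(im,(3,3),0).astype(float)[y0:y1,x0:x1]
    m=(np.abs(g-c).sum(2)<35).astype(np.uint8)
    k,l,st,_=cv2.connectedComponentsWithStats(m);j=l[seed[1]-y0,seed[0]-x0]
    q=cv2.findContours((l==j).astype(np.uint8),0,1)[0];q=max(q,key=len)[:,0]+[x0,y0]
    W=np.array([at(n,*p,.004)[:2] for p in q.astype(float)]);print(n,cv2.minAreaRect((W*1000).astype(np.float32)))
E
```

```text
scene [ 0.48775 -0.22195  0.172  ] [np.float64(8.052710533353267), np.float64(10.304846468765945), np.float64(8.052710533353235), np.float64(10.304846468766073)] [np.float64(0.031409711873877554), np.float64(0.030186917696247158), np.float64(0.03140971187387749), np.float64(0.03018691769624714)]
side [ 0.4794 -0.2156  0.172 ] [np.float64(8.04289423350528), np.float64(18.84566422168713), np.float64(19.72542882749799), np.float64(12.017251842564463)] [np.float64(0.027874181602335835), np.float64(0.03529192542211319), np.float64(0.03229504605972871), np.float64(0.041305205483086506)]
[ 0.4827 -0.2205  0.1666]
[162.45 165.78 175.98] [116.3125 120.125  123.625 ]
scene ((514.0325927734375, 202.62335205078125), (132.267333984375, 102.3833236694336), 13.863475799560547)
[182.11 188.64 196.28] [130.5625 136.6875 138.25  ]
side ((514.2181396484375, 199.35830688476562), (134.70968627929688, 107.1820068359375), 13.81422233581543)
```

{"op": "step_arm", "data": {
  "targets": [
    [91, [0, 0, -20], 5],
    [91, [10, -7, -50], 12],
    [91, [35, -25, -75], 19],
    [91, [65, -46, -90], 26],
    [91, [95, -68, -90], 33],
    [91, [125, -89, -90], 40],
    [91, [155, -110, -90], 47],
    [91, [175, -125, -90], 50]
  ],
  "force": 15
}}

```text
clock: 0.77
tcp_pos: [0.3856, -0.3951, 0.2803]
tool_rot: [-0.001, 0.977, -0.213, 0.0]
force: [-0.3, 1.0, -0.5]
width: 0.0909
finger_force: 0.0
```

```bash
cat >> h.py <<'E'
def st():
    s=sense();w,x,y,z=s["tool_rot"];ax=np.array([1-2*(y*y+z*z),2*(x*y+w*z)])
    print(round(s["clock"],2),"tcp",np.round(np.array(s["tcp_pos"])*1000,1),"yaw",round(float(np.degrees(np.arctan2(ax[1],ax[0]))),2),"F",np.round(s["force"],1),"T",np.round(s["torque"],2),"w",round(s["width"]*1000,1),"ff",round(s["finger_force"],1),"q",np.round(s["joint_pos"],2))
E
python3 -c "
from h import *
st()"
```

```text
0.77 tcp [ 385.6 -395.1  280.3] yaw -24.65 F [-0.3  1.  -0.5] T [ 0.06 -0.    0.04] w 90.9 ff 0.0 q [ 0.7   0.22  0.04  1.74 -0.01  1.18 -1.25]
```

{"op": "step_arm", "data": {
  "targets": [
    [91, [2, -25, 0], 7],
    [91, [4, -53, 0], 14],
    [91, [6, -80, 0], 21],
    [91, [8, -107, 0], 28],
    [91, [11, -135, 0], 35],
    [91, [13, -165, 0], 42],
    [91, [15, -190, 0], 49],
    [91, [16, -201, 0], 55.4]
  ]
}}

```text
clock: 1.43
tcp_pos: [0.4833, -0.2183, 0.28]
tool_rot: [-0.001, 0.766, -0.643, -0.001]
force: [1.0, -0.0, 0.7]
width: 0.091
finger_force: 0.0
```

{"op": "step_arm", "data": {
  "targets": [
    [91, [0, 0, 0], 0],
    [91, [0, 0, 0], 0],
    [91, [0, 0, 0], 0]
  ]
}}

```text
clock: 1.68
tcp_pos: [0.4811, -0.2236, 0.2802]
tool_rot: [0.0, 0.767, -0.642, -0.0]
force: [0.1, -0.6, -0.5]
width: 0.091
finger_force: 0.0
```

```bash
python3 - <<'E'
from h import *
st()
i=optics.camera_info("wrist");im=optics.read_camera("wrist")
np.savez("w1.npz",K=i["K"],T=i["T"],im=im);cv2.imwrite("pics/w1.png",im[:,:,::-1])
st()
E
```

```text
1.68 tcp [ 481.1 -223.6  280.2] yaw -79.85 F [ 0.1 -0.6 -0.5] T [ 0.1   0.   -0.01] w 91.0 ff 0.0 q [ 0.36  0.18  0.01  1.79 -0.    1.17 -2.59]
1.73 tcp [ 481.  -223.9  280.2] yaw -79.92 F [ 0.1  0.5 -0.5] T [ 0.15 -0.   -0.03] w 91.3 ff 0.0 q [ 0.36  0.18  0.01  1.79 -0.    1.17 -2.59]
```

View pics/w1.png

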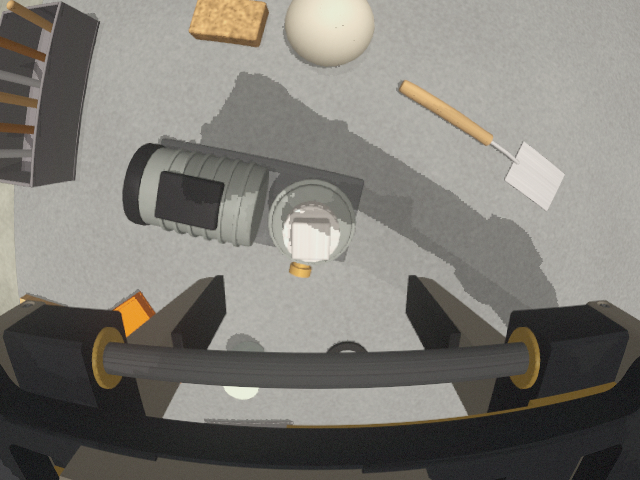

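The wrist view shows the cap at about (310,235), with the head's bright top roughly (292–330, 220–260). The motor is at (200,200) and the orange plug at (300,270).

```bash
python3 - <<'E'
import numpy as np,cv2
im=np.load("w1.npz")["im"][200:275,265:365,::-1]
cv2.imwrite("pics/w1c.png",cv2.resize(im,(800,600),interpolation=2))
E
```

```text
(no output)
```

View pics/w1c.png

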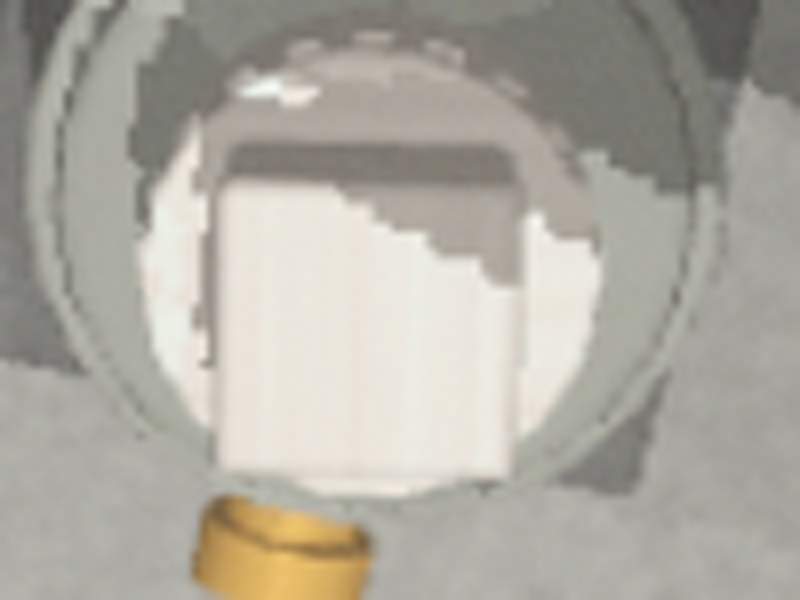

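The head's top face shows clearly, with crop corners (217,180), (522,182), (512,470) and (217,470), almost square to the tool.

```bash
cat >> h.py <<'E'
def wat(K,T,u,v,z):
    dx,dy=u-K[0][2],v-K[1][2];r=np.hypot(dx,dy);t=r/K[0][0]
    d=T[:3,:3]@np.array([np.sin(t)*dx/r,np.sin(t)*dy/r,np.cos(t)]);o=T[:3,3];return o+d*(z-o[2])/d[2]
E
python3 - <<'E'
from h import *
w=np.load("w1.npz")
P=np.array([(217,180),(522,182),(512,470),(217,470)])/8+[265-.44,200-.44]
Q=np.array([wat(w["K"],w["T"],*p,.172) for p in P])*1000
print(Q.mean(0),[(round(float(np.linalg.norm(Q[(i+1)%4]-Q[i])),1),round(float(np.degrees(np.arctan2(*(Q[(i+1)%4]-Q[i])[1::-1])%90)),1)) for i in range(4)])
d=np.array([483,-220])-np.array(sense()["tcp_pos"])[:2]*1000
st()
E
```

```text
[ 485.40958565 -219.36365994  172.        ] [(31.6, 4986.3), (31.0, 98.7), (31.3, 10.1), (31.2, 5075.9)]
1.73 tcp [ 481.  -223.9  280.2] yaw -79.92 F [ 0.1  0.5 -0.5] T [ 0.15 -0.   -0.03] w 91.3 ff 0.0 q [ 0.36  0.18  0.01  1.79 -0.    1.17 -2.59]
```

{"op": "step_arm", "data": {
  "targets": [
    [91, [-4, -5, 0], 0.6],
    [80, [-4, -5, 15], 0.6],
    [70, [-4, -5, 40], 0.6],
    [60, [-4, -5, 65], 0.6],
    [60, [-4, -5, 90], 0.6],
    [60, [-4, -5, 105], 0.6],
    [60, [-4, -5, 110], 0.6],
    [60, [-4, -5, 110], 0.6]
  ]
}}

```text
clock: 2.4
tcp_pos: [0.4852, -0.2177, 0.1692]
tool_rot: [0.0, 0.763, -0.647, -0.001]
force: [-0.1, -0.3, -0.2]
width: 0.0598
finger_force: 0.0
```

```bash
python3 -c "
from h import *
st()"
```

```text
2.4 tcp [ 485.2 -217.7  169.2] yaw -80.56 F [-0.1 -0.3 -0.2] T [ 0.1  -0.04 -0.08] w 59.8 ff 0.0 q [ 0.36  0.3   0.    1.91 -0.    0.94 -2.62]
```

{"op": "step_arm", "data": {
  "targets": [
    [50, [1.7, 0, 10], 0],
    [45, [1.7, 0, 20], 0],
    [40, [1.7, 0, 22], 0],
    [36, [1.7, 0, 22], 0],
    [30, [1.7, 0, 22], 0],
    [28, [1.7, 0, 22], 0],
    [28, [1.7, 0, 22], 0],
    [28, [1.7, 0, 22], 0]
  ],
  "force": 6
}}

```text
clock: 3.07
tcp_pos: [0.4854, -0.2195, 0.1483]
tool_rot: [0.0, 0.763, -0.646, -0.001]
force: [-3.0, -0.7, -0.5]
width: 0.0279
finger_force: 1.9
```

```bash
python3 -c "
from h import *
st()"
```

```text
3.07 tcp [ 485.4 -219.5  148.3] yaw -80.54 F [-3.  -0.7 -0.5] T [-0.01  0.8   0.02] w 27.9 ff 1.9 q [ 0.36  0.32  0.    1.93 -0.    0.89 -2.61]
```

{"op": "step_arm", "data": {
  "targets": [
    [20, [0, 0.3, 0], 0],
    [20, [0, 0.6, 0], 0],
    [20, [0, 0.6, 0], 0],
    [20, [0, 0.6, 0], 0]
  ],
  "force": 10
}}

```text
clock: 3.4
tcp_pos: [0.4829, -0.2201, 0.1482]
tool_rot: [0.002, 0.763, -0.647, -0.002]
force: [-9.5, -0.6, 2.7]
width: 0.0197
finger_force: 4.8
```

```bash
python3 - <<'E'
from h import *
st();i=optics.camera_info("wrist");im=optics.read_camera("wrist")
a=cv2.resize(im[180:440,180:460,::-1],(560,520),interpolation=2)
cv2.imwrite("pics/w2.png",a);st()
E
```

```text
3.4 tcp [ 482.9 -220.1  148.2] yaw -80.58 F [-9.5 -0.6  2.7] T [-0.21  2.29 -0.01] w 19.7 ff 4.8 q [ 0.36  0.32  0.    1.93  0.    0.89 -2.61]
3.45 tcp [ 482.9 -220.   148.2] yaw -80.58 F [-9.9 -1.2  4.3] T [-0.24  2.24 -0.  ] w 20.4 ff 4.8 q [ 0.36  0.32  0.    1.93  0.    0.89 -2.61]
```

View pics/w2.png

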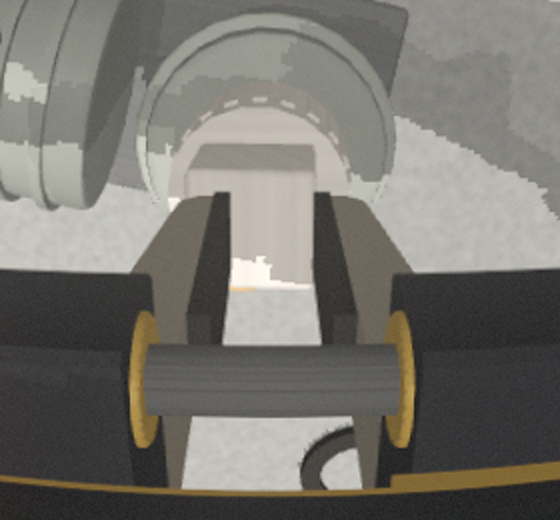

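The picture shows something odd. The right finger lies along the head's right face (crop x≈315), but the left finger (215–230) hides part of the head, whose left edge is at 190. The 20 mm opening also can't hold a 32 mm head, so I'll project known points to find out why.

```bash
cat >> h.py <<'E'
def wproj(K,T,p):
    q=T[:3,:3].T@(np.array(p)-T[:3,3]);t=np.arctan2(np.hypot(*q[:2]),q[2]);r=np.hypot(*q[:2])
    return np.array([K[0][2]+K[0][0]*t*q[0]/r,K[1][2]+K[0][0]*t*q[1]/r])
E
python3 - <<'E'
from h import *
i=optics.camera_info("wrist");K,T=np.array(i["K"]),np.array(i["T"]);s=sense()
w,x,y,z=s["tool_rot"];from scipy.spatial.transform import Rotation as R
Rt=R.from_quat([x,y,z,w]).as_matrix();p=np.array(s["tcp_pos"])
f=lambda q:np.round((wproj(K,T,q)-[180,180])*2)
for dz in(0,-.019,-.038):
  print("finger dz",dz,[f(p+Rt@[dx,dy,dz]).tolist() for dx in(-.01,.01) for dy in(-.010,.010)])
c=np.array([.4854,-.2194]);a=np.radians(9.5);M=np.array([[np.cos(a),-np.sin(a)],[np.sin(a),np.cos(a)]])
for z in(.165,.172,.144):
  print("head",z,[f([*(c+M@v),z]).tolist() for v in np.array([(-1,-1),(1,-1),(1,1),(-1,1)])*.016])
print("camT",np.round(T,3).tolist())
E
```

```text
finger dz 0 [[239.0, 231.0], [310.0, 231.0], [238.0, 162.0], [311.0, 162.0]]
finger dz -0.019 [[236.0, 258.0], [313.0, 257.0], [234.0, 184.0], [315.0, 184.0]]
finger dz -0.038 [[232.0, 290.0], [318.0, 290.0], [231.0, 210.0], [320.0, 210.0]]
head 0.165 [[328.0, 159.0], [200.0, 159.0], [204.0, 276.0], [326.0, 275.0]]
head 0.172 [[331.0, 167.0], [198.0, 167.0], [202.0, 287.0], [328.0, 287.0]]
head 0.144 [[322.0, 138.0], [207.0, 138.0], [210.0, 245.0], [320.0, 245.0]]
camT [[-0.987, -0.157, -0.045, 0.496], [-0.163, 0.958, 0.237, -0.286], [0.006, 0.241, -0.971, 0.343], [0.0, 0.0, 0.0, 1.0]]
```

```bash
python3 - <<'E'
from h import *
o=[]
for n in("scene","side"):
    im=optics.read_camera(n);u,v=proj(n,[.4854,-.2194,.18]).astype(int)
    o.append(cv2.resize(im[v-55:v+45,u-40:u+40,::-1],(400,500),interpolation=2))
    print(n,u,v,[np.round((proj(n,[*sense()["tcp_pos"][:2],z])-[u-40,v-55])*5).tolist() for z in(.148,.172,.176)])
cv2.imwrite("pics/g1.png",np.hstack(o));st()
E
```

```text
scene 234 257 [[206.0, 325.0], [201.0, 289.0], [199.0, 283.0]]
side 358 174 [[203.0, 321.0], [206.0, 290.0], [206.0, 284.0]]
3.55 tcp [ 482.9 -220.   148.2] yaw -80.58 F [-8.8 -1.4  4.6] T [-0.17  2.27 -0.05] w 20.0 ff 4.8 q [ 0.36  0.32  0.    1.93  0.    0.89 -2.61]
```

View pics/g1.png

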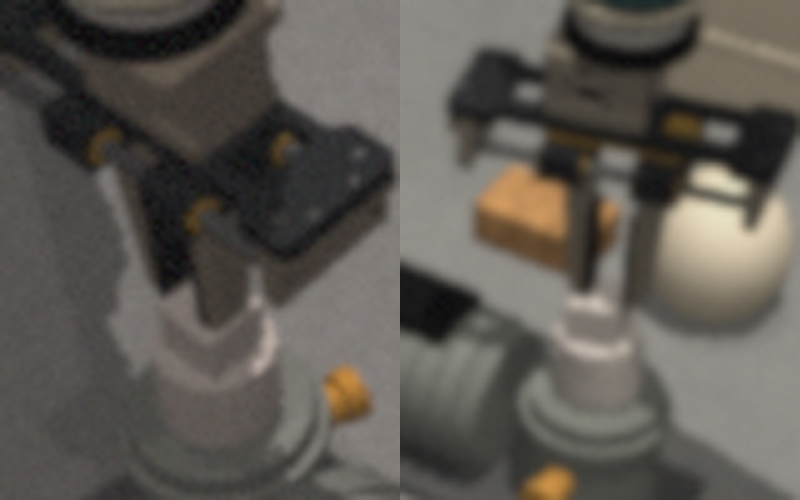

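The picture shows both fingertips sitting on or just above the head's top, not around it, although the TCP reads z = 148 mm. I'll check the reported TCP against the fingertips in the first pictures.

```bash
python3 - <<'E'
from h import *
y=np.array([.4305,-.9026])
for n in("scene","side"):
  for z in(.19,.215,.24):
    print(n,z,[np.round(proj(n,[*(np.array([.279,-.586])+k*.052*y),z])).tolist() for k in(-1,1)])
a=cv2.imread("pics/scene0.png")[190:290,0:80];b=cv2.imread("pics/side0.png")[60:160,440:520]
cv2.imwrite("pics/f0.png",np.hstack([cv2.resize(a,(400,500)),cv2.resize(b,(400,500))]))
E
```

```text
scene 0.19 [[38.0, 267.0], [-2.0, 306.0]]
scene 0.215 [[33.0, 259.0], [-8.0, 299.0]]
scene 0.24 [[28.0, 251.0], [-14.0, 291.0]]
side 0.19 [[470.0, 140.0], [465.0, 122.0]]
side 0.215 [[471.0, 133.0], [467.0, 115.0]]
side 0.24 [[473.0, 127.0], [469.0, 108.0]]
```

View pics/f0.png

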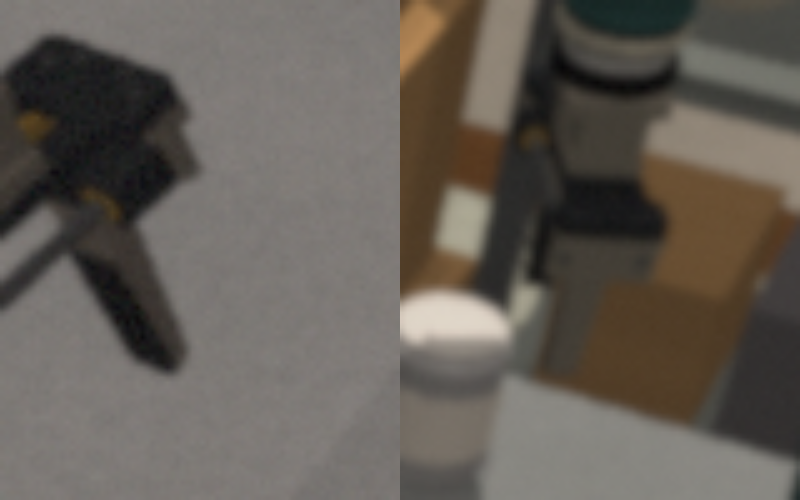

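{"op": "step_arm", "data": {
  "targets": [
    [40, [0, -0.6, 0], 0],
    [60, [0, -0.6, -5], 0],
    [60, [0, -0.6, -15], 0],
    [60, [0, -0.6, -20], 0],
    [60, [0, -0.6, -20], 0],
    [60, [0, -0.6, -20], 0]
  ]
}}

```text
clock: 4.05
tcp_pos: [0.4874, -0.2193, 0.1694]
tool_rot: [-0.001, 0.763, -0.646, 0.001]
force: [-0.1, -0.0, -0.4]
width: 0.0581
finger_force: 0.0
```

```bash
python3 -c "
from h import *
st()"
```

```text
4.05 tcp [ 487.4 -219.3  169.4] yaw -80.5 F [-0.1 -0.  -0.4] T [ 0.12 -0.02 -0.01] w 58.1 ff 0.0 q [ 0.36  0.3   0.    1.91 -0.    0.93 -2.61]
```

The crop shows the start fingertip at scene (33,264) and side (472,134). That is about 20 mm above the reported TCP, and the wrist view and the contact on the head say about 24 mm. So I'll take the tips as TCP + 24 mm and go lower with the fingers open, watching Fz.

{"op": "step_arm", "data": {
  "targets": [
    [60, [0, 0, 10], 0],
    [60, [0, 0, 20], 0],
    [60, [0, 0, 30], 0],
    [60, [0, 0, 36], 0],
    [60, [0, 0, 41], 0],
    [60, [0, 0, 43], 0],
    [60, [0, 0, 43], 0],
    [60, [0, 0, 43], 0]
  ]
}}

```text
clock: 4.72
tcp_pos: [0.4865, -0.2194, 0.1254]
tool_rot: [-0.0, 0.763, -0.646, 0.0]
force: [0.5, 0.0, -0.3]
width: 0.0597
finger_force: 0.0
```

```bash
python3 -c "
from h import *
st()"
```

```text
4.72 tcp [ 486.5 -219.4  125.4] yaw -80.53 F [ 0.5  0.  -0.3] T [ 0.12 -0.    0.04] w 59.7 ff 0.0 q [ 0.36  0.35  0.    1.95 -0.    0.84 -2.62]
```

{"op": "step_arm", "data": {
  "targets": [
    [45, [0, 1, 0], 0],
    [40, [0, 1, 0], 0],
    [36, [0, 1, 0], 0],
    [32, [0, 1, 0], 0],
    [28, [0, 1, 0], 0],
    [24, [0, 1, 0], 0],
    [24, [0, 1, 0], 0],
    [24, [0, 1, 0], 0]
  ],
  "force": 5
}}

```text
clock: 5.38
tcp_pos: [0.4857, -0.2195, 0.1256]
tool_rot: [-0.0, 0.763, -0.646, 0.0]
force: [0.3, -0.5, 1.0]
width: 0.0319
finger_force: 5.0
```

```bash
python3 -c "
from h import *
st()"
```

```text
5.38 tcp [ 485.7 -219.5  125.6] yaw -80.51 F [ 0.3 -0.5  1. ] T [ 0.11 -0.14 -0.02] w 31.9 ff 5.0 q [ 0.36  0.35  0.    1.95 -0.    0.84 -2.61]
```

Good grip: opening 31.9 mm, 5 N, no side load. Next is the first small turn, to feel the thread.

{"op": "step_arm", "data": {
  "targets": [
    [24, [0, 0, 0], 0],
    [24, [0, 0, 0], -5],
    [24, [0, 0, -0.1], -10],
    [24, [0, 0, -0.2], -15],
    [24, [0, 0, -0.3], -20],
    [24, [0, 0, -0.3], -20],
    [24, [0, 0, -0.3], -20]
  ],
  "force": 14
}}

```text
clock: 5.97
tcp_pos: [0.4858, -0.2195, 0.1262]
tool_rot: [-0.0, 0.863, -0.505, 0.0]
force: [0.6, 0.9, 5.2]
width: 0.0316
finger_force: 14.0
```

```bash
python3 -c "
from h import *
st()"
```

```text
5.97 tcp [ 485.8 -219.5  126.2] yaw -60.66 F [0.6 0.9 5.2] T [ 0.31 -0.02 -0.01] w 31.6 ff 14.0 q [ 0.42  0.35 -0.07  1.94  0.03  0.84 -2.3 ]
```

{"op": "step_arm", "data": {
  "targets": [
    [24, [0, 0, 0], -5],
    [24, [0, 0, -0.1], -11],
    [24, [0, 0, -0.2], -17],
    [24, [0, 0, -0.3], -23],
    [24, [0, 0, -0.4], -29],
    [24, [0, 0, -0.5], -35],
    [24, [0, 0, -0.6], -40],
    [24, [0, 0, -0.6], -40]
  ]
}}

```text
clock: 6.63
tcp_pos: [0.4858, -0.2194, 0.1269]
tool_rot: [-0.0, 0.984, -0.177, 0.0]
force: [0.3, 0.4, 7.1]
width: 0.0315
finger_force: 14.0
```

```bash
python3 -c "
from h import *
st()"
```

```text
6.63 tcp [ 485.8 -219.4  126.9] yaw -20.44 F [0.3 0.4 7.1] T [0.29 0.11 0.02] w 31.5 ff 14.0 q [ 0.54  0.36 -0.21  1.94  0.1   0.85 -1.66]
```

{"op": "step_arm", "data": {
  "targets": [
    [24, [0, 0, -0.2], -5],
    [24, [0, 0, -0.4], -12],
    [24, [0, 0, -0.5], -19],
    [24, [0, 0, -0.7], -26],
    [24, [0, 0, -0.8], -33],
    [24, [0, 0, -1.0], -40],
    [24, [0, 0, -1.1], -47],
    [24, [0, 0, -1.2], -50]
  ]
}}

```text
clock: 7.3
tcp_pos: [0.4858, -0.2191, 0.1287]
tool_rot: [0.0, 0.967, 0.256, 0.0]
force: [-2.6, 2.7, 11.8]
width: 0.0322
finger_force: 14.0
```

```bash
python3 -c "
from h import *
st()"
```

```text
7.3 tcp [ 485.8 -219.1  128.7] yaw 29.66 F [-2.6  2.7 11.8] T [ 0.5   0.52 -0.13] w 32.2 ff 14.0 q [ 0.68  0.38 -0.39  1.92  0.19  0.87 -0.86]
```

{"op": "step_arm", "data": {
  "targets": [
    [24, [0, 0, -0.4], 0],
    [24, [0, 0, -0.6], 0],
    [24, [0, 0, -0.6], 0]
  ]
}}

```text
clock: 7.55
tcp_pos: [0.4859, -0.2193, 0.1289]
tool_rot: [0.0, 0.967, 0.253, 0.0]
force: [-1.4, 1.6, 7.5]
width: 0.032
finger_force: 14.0
```

```bash
python3 -c "
from h import *
st()"
```

```text
7.55 tcp [ 485.9 -219.3  128.9] yaw 29.36 F [-1.4  1.6  7.5] T [ 0.33  0.16 -0.01] w 32.0 ff 14.0 q [ 0.68  0.38 -0.39  1.92  0.19  0.87 -0.86]
```

{"op": "step_arm", "data": {
  "targets": [
    [24, [0, 0, -0.2], -4],
    [24, [0, 0, -0.5], -11],
    [24, [0, 0, -0.7], -18],
    [24, [0, 0, -0.9], -25],
    [24, [0, 0, -1.1], -31],
    [24, [0, 0, -1.3], -37],
    [24, [0, 0, -1.4], -40],
    [24, [0, 0, -1.4], -40]
  ]
}}

```text
clock: 8.22
tcp_pos: [0.4857, -0.2191, 0.1305]
tool_rot: [0.0, 0.822, 0.57, 0.0]
force: [-2.0, 1.8, 10.3]
width: 0.032
finger_force: 14.0
```

```bash
python3 -c "
from h import *
st()"
```

```text
8.22 tcp [ 485.7 -219.1  130.5] yaw 69.48 F [-2.   1.8 10.3] T [0.4  0.46 0.01] w 32.0 ff 14.0 q [ 0.8   0.41 -0.54  1.92  0.27  0.89 -0.23]
```

{"op": "step_arm", "data": {
  "targets": [
    [24, [0, 0, -0.5], -5],
    [24, [0, 0, -0.8], -11],
    [24, [0, 0, -1.1], -18],
    [24, [0, 0, -1.4], -25],
    [24, [0, 0, -1.7], -32],
    [24, [0, 0, -2.0], -39],
    [24, [0, 0, -2.3], -45],
    [24, [0, 0, -2.5], -50]
  ]
}}

```text
clock: 8.88
tcp_pos: [0.4854, -0.2192, 0.1326]
tool_rot: [-0.0, 0.503, 0.864, -0.0]
force: [-1.4, 1.6, 8.5]
width: 0.0323
finger_force: 14.0
```

```bash
python3 -c "
from h import *
st()"
```

```text
8.88 tcp [ 485.4 -219.2  132.6] yaw 119.62 F [-1.4  1.6  8.5] T [ 0.3   0.35 -0.07] w 32.3 ff 14.0 q [ 0.95  0.46 -0.74  1.91  0.38  0.92  0.55]
```

{"op": "step_arm", "data": {
  "targets": [
    [24, [0, 0, -0.5], -5],
    [24, [0, 0, -0.8], -11],
    [24, [0, 0, -1.1], -18],
    [24, [0, 0, -1.4], -25],
    [24, [0, 0, -1.7], -32],
    [24, [0, 0, -2.0], -39],
    [24, [0, 0, -2.3], -45],
    [24, [0, 0, -2.5], -50]
  ]
}}

```text
clock: 9.55
tcp_pos: [0.4851, -0.2193, 0.1347]
tool_rot: [-0.0, 0.09, 0.996, -0.0]
force: [-1.2, 1.0, 7.2]
width: 0.0317
finger_force: 14.0
```

{"op": "step_arm", "data": {
  "targets": [
    [24, [0, 0, -0.3], -5],
    [24, [0, 0, -0.6], -11],
    [24, [0, 0, -0.8], -17],
    [24, [0, 0, -0.9], -20],
    [24, [0, 0, -0.9], -20],
    [24, [0, 0, -0.9], -20]
  ]
}}

```text
clock: 10.05
tcp_pos: [0.4852, -0.2195, 0.1356]
tool_rot: [-0.0, -0.082, 0.997, -0.0]
force: [-0.0, -0.4, 7.1]
width: 0.0318
finger_force: 14.0
```

```bash
python3 -c "
from h import *
st()"
```

```text
10.05 tcp [ 485.2 -219.5  135.6] yaw -170.64 F [-0.  -0.4  7.1] T [ 0.14  0.22 -0.  ] w 31.8 ff 14.0 q [ 1.14  0.57 -1.02  1.89  0.57  1.01  1.6 ]
```

{"op": "step_arm", "data": {
  "targets": [
    [33, [0, 0, 0], 0],
    [40, [0, 0, 0], 0],
    [56, [0, 0, 0], 0],
    [60, [0, 0, 0], 0],
    [60, [0, 0, 0], 7],
    [60, [0, 0, 0], 14],
    [60, [0, 0, 0], 21],
    [60, [0, 0, 0], 28]
  ]
}}

```text
clock: 10.72
tcp_pos: [0.4851, -0.2194, 0.1351]
tool_rot: [-0.0, 0.164, 0.986, 0.0]
force: [0.7, -0.3, 0.2]
width: 0.0597
finger_force: 0.0
```

{"op": "step_arm", "data": {
  "targets": [
    [60, [0, 0, 0], 7],
    [60, [0, 0, 0], 14],
    [60, [0, 0, 0], 21],
    [60, [0, 0, 0], 28],
    [60, [0, 0, 0], 35],
    [60, [0, 0, 0], 42],
    [60, [0, 0, 0], 49],
    [60, [0, 0, 0], 56]
  ]
}}

```text
clock: 11.38
tcp_pos: [0.4851, -0.2194, 0.1352]
tool_rot: [-0.0, 0.608, 0.794, -0.0]
force: [-1.0, 0.6, 0.4]
width: 0.06
finger_force: 0.0
```

{"op": "step_arm", "data": {
  "targets": [
    [60, [0, 0, 0], 7],
    [60, [0, 0, 0], 14],
    [60, [0, 0, 0], 21],
    [60, [0, 0, 0], 28],
    [60, [0, 0, 0], 35],
    [60, [0, 0, 0], 42],
    [60, [0, 0, 0], 49],
    [60, [0, 0, 0], 56]
  ]
}}

```text
clock: 12.05
tcp_pos: [0.4851, -0.2193, 0.1351]
tool_rot: [-0.0, 0.91, 0.416, -0.0]
force: [-0.0, 0.0, 0.1]
width: 0.06
finger_force: 0.0
```

{"op": "step_arm", "data": {
  "targets": [
    [60, [0, 0, 0], 7],
    [60, [0, 0, 0], 14],
    [60, [0, 0, 0], 21],
    [60, [0, 0, 0], 28],
    [60, [0, 0, 0], 35],
    [60, [0, 0, 0], 40],
    [60, [0, 0, 0], 40],
    [60, [0, 0, 0], 40]
  ]
}}

```text
clock: 12.72
tcp_pos: [0.4853, -0.2192, 0.1352]
tool_rot: [-0.0, 0.996, 0.084, -0.0]
force: [0.7, -0.6, -0.9]
width: 0.0599
finger_force: 0.0
```

```bash
python3 -c "
from h import *
st()"
```

```text
12.72 tcp [ 485.3 -219.2  135.2] yaw 9.64 F [ 0.7 -0.6 -0.9] T [0.07 0.04 0.03] w 59.9 ff 0.0 q [ 0.63  0.37 -0.32  1.92  0.15  0.88 -1.17]
```

{"op": "step_arm", "data": {
  "targets": [
    [45, [0, 0, 0], 0],
    [38, [0, 0, 0], 0],
    [33, [0, 0, 0], 0],
    [28, [0, 0, 0], 0],
    [24, [0, 0, 0], 0],
    [24, [0, 0, 0], 0],
    [24, [0, 0, 0], 0]
  ],
  "force": 16
}}

```text
clock: 13.3
tcp_pos: [0.4852, -0.2195, 0.1354]
tool_rot: [0.0, 0.997, 0.083, -0.0]
force: [0.2, -0.1, -0.7]
width: 0.0319
finger_force: 16.0
```

{"op": "step_arm", "data": {
  "targets": [
    [24, [0, 0, 0], -5],
    [24, [0, 0, -0.2], -12],
    [24, [0, 0, -0.5], -19],
    [24, [0, 0, -0.8], -26],
    [24, [0, 0, -1.1], -33],
    [24, [0, 0, -1.4], -40],
    [24, [0, 0, -1.4], -40]
  ]
}}

```text
clock: 13.88
tcp_pos: [0.4855, -0.2193, 0.137]
tool_rot: [-0.0, 0.908, 0.42, 0.0]
force: [0.5, 0.5, 1.4]
width: 0.0317
finger_force: 16.0
```

```bash
python3 -c "
from h import *
st()"
```

```text
13.88 tcp [ 485.5 -219.3  137. ] yaw 49.66 F [0.5 0.5 1.4] T [0.17 0.06 0.05] w 31.7 ff 16.0 q [ 0.75  0.39 -0.47  1.91  0.22  0.89 -0.54]
```

{"op": "step_arm", "data": {
  "targets": [
    [24, [0, 0, -0.2], -5],
    [24, [0, 0, -0.5], -12],
    [24, [0, 0, -0.8], -19],
    [24, [0, 0, -1.1], -26],
    [24, [0, 0, -1.4], -33],
    [24, [0, 0, -1.6], -40],
    [24, [0, 0, -1.6], -40]
  ]
}}

```text
clock: 14.47
tcp_pos: [0.4856, -0.2194, 0.1386]
tool_rot: [0.0, 0.71, 0.704, 0.0]
force: [-0.1, 0.4, 4.0]
width: 0.032
finger_force: 16.0
```

{"op": "step_arm", "data": {
  "targets": [
    [24, [0, 0, -0.2], -5],
    [24, [0, 0, -0.4], -10],
    [24, [0, 0, -0.6], -15],
    [24, [0, 0, -0.8], -20],
    [24, [0, 0, -1.0], -25],
    [24, [0, 0, -1.2], -30],
    [24, [0, 0, -1.2], -30]
  ]
}}

```text
clock: 15.05
tcp_pos: [0.4858, -0.2196, 0.1399]
tool_rot: [0.0, 0.505, 0.863, 0.0]
force: [0.5, -0.1, 3.2]
width: 0.032
finger_force: 16.0
```

```bash
python3 -c "
from h import *
st()"
```

```text
15.05 tcp [ 485.8 -219.6  139.9] yaw 119.29 F [ 0.5 -0.1  3.2] T [ 0.09 -0.12  0.04] w 32.0 ff 16.0 q [ 0.95  0.44 -0.73  1.9   0.37  0.93  0.55]
```

{"op": "step_arm", "data": {
  "targets": [
    [24, [0, 0, -0.2], -5],
    [24, [0, 0, -0.4], -10],
    [24, [0, 0, -0.6], -15],
    [24, [0, 0, -0.8], -20],
    [24, [0, 0, -1.0], -25],
    [24, [0, 0, -1.2], -30],
    [24, [0, 0, -1.2], -30]
  ]
}}

```text
clock: 15.63
tcp_pos: [0.4858, -0.2196, 0.141]
tool_rot: [0.0, 0.265, 0.964, 0.0]
force: [0.4, 0.3, 3.3]
width: 0.0321
finger_force: 16.0
```

```bash
python3 -c "
from h import *
st()"
```

```text
15.63 tcp [ 485.8 -219.6  141. ] yaw 149.26 F [0.4 0.3 3.3] T [ 0.01 -0.24 -0.01] w 32.1 ff 16.0 q [ 1.03  0.48 -0.85  1.89  0.44  0.96  1.01]
```

{"op": "step_arm", "data": {
  "targets": [
    [24, [0, 0, -0.2], -5],
    [24, [0, 0, -0.4], -10],
    [24, [0, 0, -0.6], -15],
    [24, [0, 0, -0.8], -20],
    [24, [0, 0, -1.0], -25],
    [24, [0, 0, -1.2], -30],
    [24, [0, 0, -1.2], -30]
  ]
}}

```text
clock: 16.22
tcp_pos: [0.4855, -0.2195, 0.142]
tool_rot: [0.0, 0.007, 1.0, 0.0]
force: [0.3, 0.4, 4.1]
width: 0.0317
finger_force: 16.0
```

```bash
python3 -c "
from h import *
st()"
```

```text
16.22 tcp [ 485.5 -219.5  142. ] yaw 179.23 F [0.3 0.4 4.1] T [ 0.09 -0.23  0.02] w 31.7 ff 16.0 q [ 1.12  0.53 -0.97  1.89  0.52  1.    1.47]
```

{"op": "step_arm", "data": {
  "targets": [
    [24, [0, 0, -0.2], -5],
    [24, [0, 0, -0.4], -10],
    [24, [0, 0, -0.6], -15],
    [24, [0, 0, -0.8], -20],
    [24, [0, 0, -0.9], -22],
    [24, [0, 0, -1.2], -22],
    [24, [0, 0, -1.5], -22],
    [24, [0, 0, -1.5], -22]
  ]
}}

```text
clock: 16.88
tcp_pos: [0.4854, -0.2195, 0.1436]
tool_rot: [-0.0, -0.184, 0.983, -0.0]
force: [-0.2, -0.1, 3.4]
width: 0.0318
finger_force: 16.0
```

```bash
python3 -c "
from h import *
st()"
```

```text
16.88 tcp [ 485.4 -219.5  143.6] yaw -158.75 F [-0.2 -0.1  3.4] T [ 0.09 -0.1  -0.04] w 31.8 ff 16.0 q [ 1.17  0.58 -1.06  1.89  0.59  1.03  1.8 ]
```

{"op": "step_arm", "data": {
  "targets": [
    [24, [0, 0, 0], 0],
    [24, [0, 0, -0.5], 0],
    [24, [0, 0, -1], 0],
    [24, [0, 0, -1.5], 0],
    [24, [0, 0, -2], 0],
    [24, [0, 0, -2], 0]
  ],
  "force": 22
}}

```text
clock: 17.38
tcp_pos: [0.4854, -0.2195, 0.1456]
tool_rot: [0.0, -0.186, 0.983, -0.0]
force: [0.8, -0.1, 3.4]
width: 0.0319
finger_force: 22.0
```

```bash
python3 -c "
from h import *
st()"
```

```text
17.38 tcp [ 485.4 -219.5  145.6] yaw -158.54 F [ 0.8 -0.1  3.4] T [ 0.08 -0.23 -0.02] w 31.9 ff 22.0 q [ 1.17  0.58 -1.06  1.88  0.59  1.04  1.8 ]
```

Free: steady 3.4 N from the spring while lifting. Next I lift clear and carry it over to the tray.

{"op": "step_arm", "data": {
  "targets": [
    [24, [0, 0, -3], 0],
    [24, [0, 0, -8], 0],
    [24, [0, 0, -14], 0],
    [24, [0, 0, -22], 0],
    [24, [0, 0, -31], 0],
    [24, [0, 0, -40], 0],
    [24, [0, 0, -47], 0],
    [24, [0, 0, -50], 0]
  ]
}}

```text
clock: 18.05
tcp_pos: [0.4859, -0.2196, 0.1969]
tool_rot: [0.001, -0.186, 0.982, -0.001]
force: [-0.3, -0.2, -0.5]
width: 0.0321
finger_force: 22.0
```

```bash
python3 -c "
from h import *
st()"
```

```text
18.05 tcp [ 485.9 -219.6  196.9] yaw -158.53 F [-0.3 -0.2 -0.5] T [ 0.15 -0.12  0.01] w 32.1 ff 22.0 q [ 1.22  0.52 -1.12  1.83  0.52  1.12  1.86]
```

{"op": "step_arm", "data": {
  "targets": [
    [24, [-5, 10, -2], 0],
    [24, [-16, 33, -4], 0],
    [24, [-30, 63, -4], 0],
    [24, [-44, 93, -4], 0],
    [24, [-58, 123, -4], 0],
    [24, [-72, 152, -4], 0],
    [24, [-84, 177, -4], 0],
    [24, [-90, 190, -4], 0]
  ]
}}

```text
clock: 18.72
tcp_pos: [0.4988, -0.0048, 0.1998]
tool_rot: [0.0, -0.189, 0.982, 0.001]
force: [-0.7, -0.1, -0.5]
width: 0.0321
finger_force: 22.0
```

{"op": "step_arm", "data": {
  "targets": [
    [24, [-12, 25, 0], 0],
    [24, [-26, 55, 0], 0],
    [24, [-41, 86, 0], 0],
    [24, [-55, 116, 0], 0],
    [24, [-69, 145, 0], 0],
    [24, [-81, 170, 0], 0],
    [24, [-88, 185, 0], 0],
    [24, [-91, 191, 0], 0]
  ]
}}

```text
clock: 19.38
tcp_pos: [0.5127, 0.2055, 0.1996]
tool_rot: [-0.0, -0.189, 0.982, 0.001]
force: [-0.6, -0.4, -0.1]
width: 0.0316
finger_force: 22.0
```

{"op": "step_arm", "data": {
  "targets": [
    [24, [0, 0, 0], 0],
    [24, [0, 0, 0], 0],
    [24, [0, 0, 0], 0]
  ]
}}

```text
clock: 19.63
tcp_pos: [0.5143, 0.1998, 0.1991]
tool_rot: [-0.0, -0.185, 0.983, -0.001]
force: [0.6, -0.2, -0.2]
width: 0.0321
finger_force: 22.0
```

```bash
python3 - <<'E'
from h import *
st();a=[]
for n in("scene","side"):
    im=optics.read_camera(n);u,v=proj(n,[.514,.201,.08]).astype(int)
    a.append(cv2.resize(im[v-75:v+75,u-50:u+50,::-1],(400,600),interpolation=2))
    print(n,u,v)
cv2.imwrite("pics/t1.png",np.hstack(a))
E
```

```text
19.63 tcp [514.3 199.8 199.1] yaw -158.62 F [ 0.6 -0.2 -0.2] T [ 0.09 -0.1  -0.02] w 32.1 ff 22.0 q [ 0.38  0.54 -1.08  1.79  0.52  1.14  1.07]
scene 383 206
side 273 289
```

View pics/t1.png

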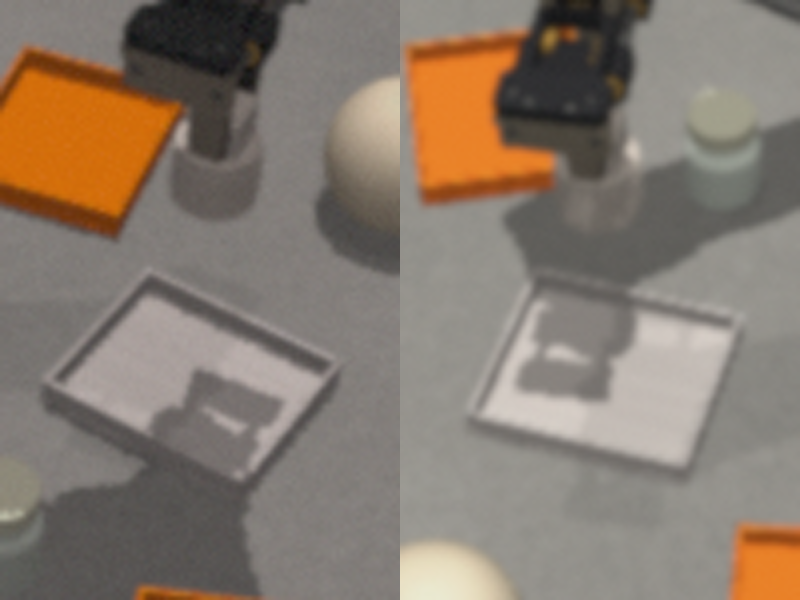

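The cap hangs upright in the gripper over the steel tray. Its rim centre is at crop (215,195) in the scene half and (603,215) in the side half, and the tray floor below is clear.

```bash
python3 - <<'E'
from h import *
print(tri((386.7,180),(273.7,267.7)), proj("scene",[.514,.2,.1766]),proj("side",[.514,.2,.1766]))
E
```

```text
[0.5106 0.2024 0.1681] [386.52001231 178.38483672] [272.09399107 264.35399457]
```

{"op": "step_arm", "data": {
  "targets": [
    [24, [0, 0, 10], 0],
    [24, [0, 0, 30], 0],
    [24, [0, 0, 55], 0],
    [24, [0, 0, 80], 0],
    [24, [0, 0, 105], 0],
    [24, [0, 0, 125], 0],
    [24, [0, 0, 137], 0],
    [24, [0, 0, 142], 0]
  ]
}}

```text
clock: 20.4
tcp_pos: [0.5131, 0.2002, 0.0552]
tool_rot: [-0.002, -0.186, 0.983, -0.0]
force: [-0.8, -0.3, -0.5]
width: 0.0317
finger_force: 22.0
```

```bash
python3 -c "
from h import *
st()"
```

```text
20.4 tcp [513.1 200.2  55.2] yaw -158.56 F [-0.8 -0.3 -0.5] T [ 0.1  -0.09  0.01] w 31.7 ff 22.0 q [ 0.25  0.7  -0.92  1.9   0.71  0.91  0.93]
```

Rim at about 33 mm. I'll descend slowly to just above the floor, then feel for contact.

{"op": "step_arm", "data": {
  "targets": [
    [24, [0, 0, 5], 0],
    [24, [0, 0, 10], 0],
    [24, [0, 0, 14], 0],
    [24, [0, 0, 18], 0],
    [24, [0, 0, 21], 0],
    [24, [0, 0, 23], 0],
    [24, [0, 0, 24], 0],
    [24, [0, 0, 24], 0]
  ]
}}

```text
clock: 21.07
tcp_pos: [0.5142, 0.2014, 0.0334]
tool_rot: [-0.0, -0.186, 0.982, -0.0]
force: [-0.6, -0.6, -0.3]
width: 0.0316
finger_force: 22.0
```

```bash
python3 -c "
from h import *
st()"
```

```text
21.07 tcp [514.2 201.4  33.4] yaw -158.52 F [-0.6 -0.6 -0.3] T [ 0.06 -0.13 -0.05] w 31.6 ff 22.0 q [ 0.23  0.73 -0.89  1.91  0.74  0.87  0.9 ]
```

{"op": "step_arm", "data": {
  "targets": [
    [24, [0, 0, 1], 0],
    [24, [0, 0, 2], 0],
    [24, [0, 0, 3], 0],
    [24, [0, 0, 4], 0],
    [24, [0, 0, 4.5], 0],
    [24, [0, 0, 5], 0],
    [24, [0, 0, 5], 0]
  ]
}}

```text
clock: 21.65
tcp_pos: [0.5142, 0.2014, 0.0284]
tool_rot: [-0.0, -0.186, 0.982, -0.0]
force: [-0.2, 0.3, -0.8]
width: 0.0322
finger_force: 22.0
```

```bash
python3 -c "
from h import *
st()"
```

```text
21.65 tcp [514.2 201.4  28.4] yaw -158.52 F [-0.2  0.3 -0.8] T [ 0.11 -0.17  0.02] w 32.2 ff 22.0 q [ 0.23  0.74 -0.88  1.91  0.75  0.86  0.89]
```

{"op": "step_arm", "data": {
  "targets": [
    [24, [0, 0, 0.5], 0],
    [24, [0, 0, 1], 0],
    [24, [0, 0, 1.5], 0],
    [24, [0, 0, 2], 0],
    [24, [0, 0, 2], 0],
    [24, [0, 0, 2], 0]
  ]
}}

```text
clock: 22.15
tcp_pos: [0.5142, 0.2014, 0.0264]
tool_rot: [-0.0, -0.186, 0.982, -0.0]
force: [-0.1, -0.7, -0.6]
width: 0.032
finger_force: 22.0
```

```bash
python3 -c "
from h import *
st()"
```

```text
22.15 tcp [514.2 201.4  26.4] yaw -158.52 F [-0.1 -0.7 -0.6] T [ 0.15 -0.02 -0.04] w 32.0 ff 22.0 q [ 0.23  0.74 -0.88  1.91  0.75  0.86  0.89]
```

{"op": "step_arm", "data": {
  "targets": [
    [24, [0, 0, 0.4], 0],
    [24, [0, 0, 0.8], 0],
    [24, [0, 0, 1.2], 0],
    [24, [0, 0, 1.5], 0],
    [24, [0, 0, 1.5], 0],
    [24, [0, 0, 1.5], 0]
  ]
}}

```text
clock: 22.65
tcp_pos: [0.5142, 0.2013, 0.0249]
tool_rot: [-0.0, -0.186, 0.982, -0.0]
force: [-0.1, -0.7, -0.8]
width: 0.0319
finger_force: 22.0
```

```bash
python3 -c "
from h import *
st()"
```

```text
22.65 tcp [514.2 201.3  24.9] yaw -158.52 F [-0.1 -0.7 -0.8] T [ 0.06 -0.19 -0.03] w 31.9 ff 22.0 q [ 0.22  0.74 -0.88  1.91  0.76  0.86  0.89]
```

{"op": "step_arm", "data": {
  "targets": [
    [24, [0, 0, 0.4], 0],
    [24, [0, 0, 0.8], 0],
    [24, [0, 0, 1.2], 0],
    [24, [0, 0, 1.6], 0],
    [24, [0, 0, 2], 0],
    [24, [0, 0, 2], 0],
    [24, [0, 0, 2], 0]
  ]
}}

```text
clock: 23.23
tcp_pos: [0.5145, 0.2015, 0.0244]
tool_rot: [0.0, -0.186, 0.982, -0.001]
force: [-2.7, -2.4, 12.5]
width: 0.0316
finger_force: 22.0
```

```bash
python3 -c "
from h import *
st()"
```

```text
23.23 tcp [514.5 201.5  24.4] yaw -158.52 F [-2.7 -2.4 12.5] T [-0.47  0.8  -0.02] w 31.6 ff 22.0 q [ 0.22  0.74 -0.88  1.91  0.76  0.86  0.89]
```

Contact. I'll ease off the press, then open and rise.

{"op": "step_arm", "data": {
  "targets": [
    [24, [0, 0, -0.6], 0],
    [24, [0, 0, -1.2], 0],
    [24, [0, 0, -1.2], 0],
    [33, [0, 0, -1.2], 0],
    [36, [0, 0, -1.2], 0],
    [42, [0, 0, -1.2], 0],
    [50, [0, 0, -1.2], 0],
    [60, [0, 0, -1.2], 0]
  ],
  "force": 8
}}

```text
clock: 23.9
tcp_pos: [0.5141, 0.2014, 0.024]
tool_rot: [-0.0, -0.186, 0.982, 0.0]
force: [-0.4, -0.6, 0.7]
width: 0.0534
finger_force: 0.0
```

{"op": "step_arm", "data": {
  "targets": [
    [64, [0, 0, -3], 0],
    [64, [0, 0, -15], 0],
    [64, [0, 0, -35], 0],
    [64, [0, 0, -60], 0],
    [64, [0, 0, -90], 0],
    [64, [0, 0, -120], 0],
    [64, [0, 0, -150], 0],
    [64, [0, 0, -160], 0]
  ]
}}

```text
clock: 24.57
tcp_pos: [0.5158, 0.2031, 0.1892]
tool_rot: [0.003, -0.187, 0.982, 0.0]
force: [0.5, 0.3, 0.5]
width: 0.0642
finger_force: 0.0
```

{"op": "step_arm", "data": {
  "targets": [
    [64, [0, 0, 0], 0],
    [64, [0, 0, 0], 0],
    [64, [0, 0, 0], 0],
    [64, [0, 0, 0], 0]
  ]
}}

```text
clock: 24.9
tcp_pos: [0.5134, 0.2007, 0.1826]
tool_rot: [-0.001, -0.186, 0.982, -0.0]
force: [0.8, -0.4, 0.1]
width: 0.0638
finger_force: 0.0
```

```bash
python3 - <<'E'
from h import *
st();im=optics.read_camera("scene");cv2.imwrite("pics/end.png",im[:,:,::-1])
b=cv2.imread("pics/scene0.png");d=np.abs(im[:,:,::-1].astype(int)-b).sum(2)
for n,(x,y) in dict(ballb=(154,362),block=(190,412),spat=(150,305),gasket=(289,241),jar=(333,260),mug=(486,208),balla=(433,170)).items():print(n,d[y-8:y+8,x-8:x+8].mean().round(1))
E
```

```text
24.9 tcp [513.4 200.7 182.6] yaw -158.51 F [ 0.8 -0.4  0.1] T [ 0.1  -0.1   0.03] w 63.8 ff 0.0 q [ 0.36  0.55 -1.06  1.8   0.54  1.11  1.06]
ballb 18.4
block 13.7
spat 12.8
gasket 11.3
jar 88.9
mug 11.8
balla 16.1
```

View pics/end.png

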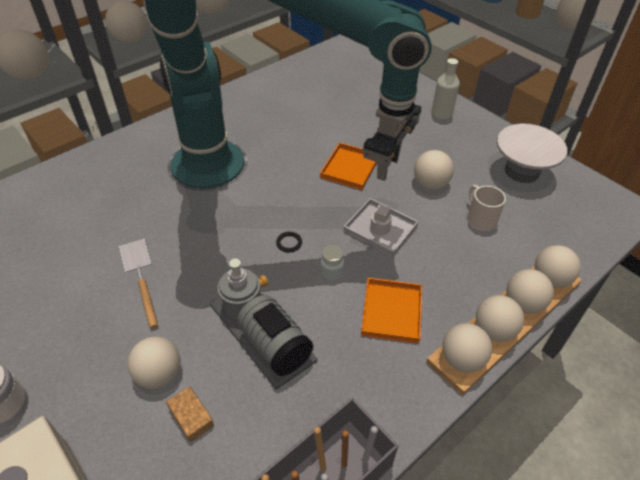

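The cap stands upright in the steel tray at (381,222) and the arm is clear of it. The bystanders look unmoved; the jar at (332,258) only has the arm's shadow on it.

```bash
python3 -c "
from station import sign_off
print(sign_off())"
```

```text
the job is handed in; nothing more can be done
None
```

The cap is unscrewed, stands open side down in the steel tray and is released; the job was handed in at about 25 s. One early grip attempt closed on top of the head because the fingertips sit about 24 mm above the reported TCP. The highest wrist forces I read were about 12 N on the thread and 12.5 N setting the cap down.

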